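# Seat the filter wheel on the microscope's blade drive

### The job

One of the two filter wheels has a slot-shaped hole that matches the flat blade on top of the round drive unit. Pick that wheel up by its handle, turn and press it down over the blade until it drops fully home and lies flat on the drive, keeping hold of it until it has dropped, then let go. Leave the wheel with the round hole where it lies.

Things in the scene. Friction and masses are not known exactly. Their poses are not given: they have to be found in the camera images.
- slotted_wheel: The wheel to fit: black disc 110 mm across, 8 mm thick, six glass filters near its rim, aluminium bridge handle on top; about 0.22 kg, flat on the bench. The hole through its middle is a slot, flat sides 24 mm apart, round ends, 60 mm long. Origin: centre of its underside; x along the slot, y along the handle, z up. A half turn makes no difference to the fit.
- slotted_handle (a point): Middle of the top bar of that wheel's handle, 45 mm above the wheel's underside; axes as the wheel's. The bar is 12 mm thick (x), 72 mm long (y, across the slot) and 18 mm high, and stands on two posts 26 to 36 mm out along y; the 28 mm between disc and bar is open.
- round_wheel: The wheel to leave alone: same black disc, filters and handle (same sizes, origin, axes), but with a plain round hole 32 mm across, too small for the blade. Lies flat on the bench.
- drive_seat (a point): On the fixed drive (round white housing, 120 mm across, 40 high): centre of the top of its dark flange, 84 mm across, 45 mm above the bench, where the wheel's underside comes to rest. x along the steel blade on it: 46 long, 14 thick (y), 18 high, top 4 mm only 43 by 10. The wheel stays up on the blade unless in line within 13 degrees (either way round) and 5 mm of centre; then it drops.
There are look-alikes about, which are no part of the job. Of the things shaped like the part that bears drive_seat, the white one is meant. What is shaped like the slotted_wheel but purple is not meant.

How it is judged:
By the outcome, as a careful person would: the job done as asked, in the order asked, and still so for the second after the job is handed in, with the robot touching nothing.
It also fails if it takes over 42 s, if anything falls off the work surface, if the arm or the gripper's body presses on something with over 40 N, if the wrist force passes 120 N, or if a joint passes its speed limit or range.

### The arm

A 6-joint arm with a two-finger parallel gripper is mounted at the origin on the work surface. World frame = base frame: x ahead of the robot, y to its left, z up, the work surface at z = 0. Lengths are in mm, angles in rad, forces in N, time in s.
With the tool pointing down it reaches from about 350 to 875 mm from the base axis. Payload 4.2 kg.
Tool frame: the origin (TCP) lies at the very end of the fingers, on their centre line; the grasp point (between the pads) lies 19 mm behind it (pinch_z is the distance from the TCP to the grasp point, in mm); z points along the fingers, y is the line along which they close (so a half turn about z gives the same grasp; the last joint's range is limited). The gripper opens to 85 mm and grips with 20 to 120 N. Pads are 22 mm wide; open, the fingers measure 114 mm over their backs; the gripper's body (76 mm by 85 mm) begins 54 mm behind the grasp point. The pads swing forward as they close: fully open they stand 13 mm farther back than shut.
Start: joints at [1.482, 0.385, 0.008, 0, -1.194, -0.259], TCP at [212.986, 587.568, 231.312] pointing down, gripper open.
Joint ranges: [-3.14, 3.14], [-1.21, 2.06], [-1.07, 1.41], [-3.16, 2.05], [-2.99, -0.16], [-3.1, 3.1]. Speed limits (rad/s): [2.79, 2.79, 3.14, 3.14, 3.14, 3.14].

### API

Orientations are given as a unit quaternion [x, y, z, w].
In Python, from bench import * gives the robot as it stands.
- The arm moves only by the tool arm_command, never from a script. Its argument "steps" is one flat list of numbers, 4 for each row, row after row: the shift along the tool's x, y, z in m, then the turn about the tool's z in rad. In form: [tx, ty, tz, roll, tx, ty, tz, roll, ...]. A call has 1 to 20 rows; each row shifts and turns the commanded pose from where the row before left it, along the tool's axes as they then stand; what a row does not reach is not made up. A row lasts 1/8 s, in which the tool goes at most 62.5 mm and 10.7 degrees, less where a joint would pass 70% of its speed; a pose out of reach is approached as far as the arm can. A call with a gripper value outside its range is refused whole. "grip" is the finger opening in m, from 0 to 0.0854, set as the call begins (left out, the last holds). The fingers move at their own pace and stop on an object; the grip force is fixed at half the most. Time passes only in rows, so rows that do not move let the fingers close. It gives the time, the measured TCP pose, the force, the opening and the grip force at its end, in the units of the state.
- read_state(): the state, without advancing time (a new reading comes with each control period).
- get_image(name): name is "side" or "top"; returns the picture (384x512x3 uint8, red, green, blue); there is no depth.
- get_calibration(name): a dict with "camera_matrix" (3x3 intrinsics, pixels), "cam_to_world" (4x4, takes a point from camera to world coordinates). Camera axes: x right, y down, z forward; pixel columns grow to the right and rows downward; lengths in mm; the calibration is good to about 2 mm. A picture is of the moment at which its call begins. get_calibration takes no time and is no camera call.
- job_done(): hands the job in; it is judged then, once.
The state is a dict: "clock": time; "joints": joint angles; "joint_vel": joint speeds; "joint_efforts": joint torques, N m; "position": TCP position; "ee_rot": TCP orientation; "contact_force": force on the tool from outside, world axes, zero at the start; "wrist_torque": the same for the moment, N m; "gripper_width": finger opening in mm; "grasp_force": force on a finger pad.
Only numpy, scipy, OpenCV 4.12 (cv2) and the standard library are available. Lean on these libraries where they do the work, as an engineer would, in place of code of your own. Each camera call takes 0.05 s, during which the arm holds its last target. There are 200 camera calls.

## Working session

There is one attempt and no reset: what is moved stays moved. The work goes in short steps, Python scripts to look and compute and a tool call to move; the robot and the scene stay as the last step left them, time stands still between calls to the robot, and variables do not carry over. Pictures are saved under pics/ and viewed, at most 10 in all, crops included, and the job is handed in when it is done.

Besides the shell and the picture viewer there is one more tool, called after ">>>" as name(argument=value, ...) on one line, values as JSON. arm_command: Moves the arm, as the interface text tells. Its arguments: {"type":"object","properties":{"steps":{"type":"array","items":{"type":"number"}},"grip":{"type":"number"}},"required":["steps"]}

```bash
mkdir -p pics
cat > h.py <<'E'
from bench import *
import numpy as np, cv2
def ray(name,uv,z):
    c=get_calibration(name);K=np.array(c["camera_matrix"]);T=np.array(c["cam_to_world"])
    d=T[:3,:3]@np.linalg.inv(K)@np.array([uv[0],uv[1],1.]);o=T[:3,3]
    return (o+d*(z-o[2])/d[2])
def snap(name,fn):
    im=np.array(get_image(name));cv2.imwrite("pics/"+fn,im[:,:,::-1]);return im
E
python3 - <<'E'
from h import *
a=snap("top","t0.png");b=snap("side","s0.png")
for n,i in(("top",a),("side",b)):
    cv2.imwrite(f"pics/{n}0b.png",cv2.resize(i[:,:,::-1],(800,600),interpolation=cv2.INTER_CUBIC))
    c=get_calibration(n);print(n,np.round(c["camera_matrix"],1).tolist(),np.round(c["cam_to_world"],3).tolist())
s=read_state();print(s["clock"],s["ee_rot"],s["contact_force"])
E
```

```text
top [[358.6, 0.0, 266.9], [0.0, 358.6, 193.5], [0.0, 0.0, 1.0]] [[-0.012, -0.997, 0.071, 475.657], [-1.0, 0.013, 0.016, 4.642], [-0.017, -0.071, -0.997, 775.214], [0.0, 0.0, 0.0, 1.0]]
side [[384.1, 0.0, 257.1], [0.0, 384.1, 188.3], [0.0, 0.0, 1.0]] [[-0.814, -0.401, 0.419, 115.7], [-0.58, 0.555, -0.596, 564.53], [0.007, -0.729, -0.685, 677.322], [0.0, 0.0, 0.0, 1.0]]
0.1 [ 9.84905179e-01 -1.73091812e-01 -1.30806759e-04  9.97638694e-04] [-0.18121276 -0.40071469  0.02664566]
```

View pics/top0b.png

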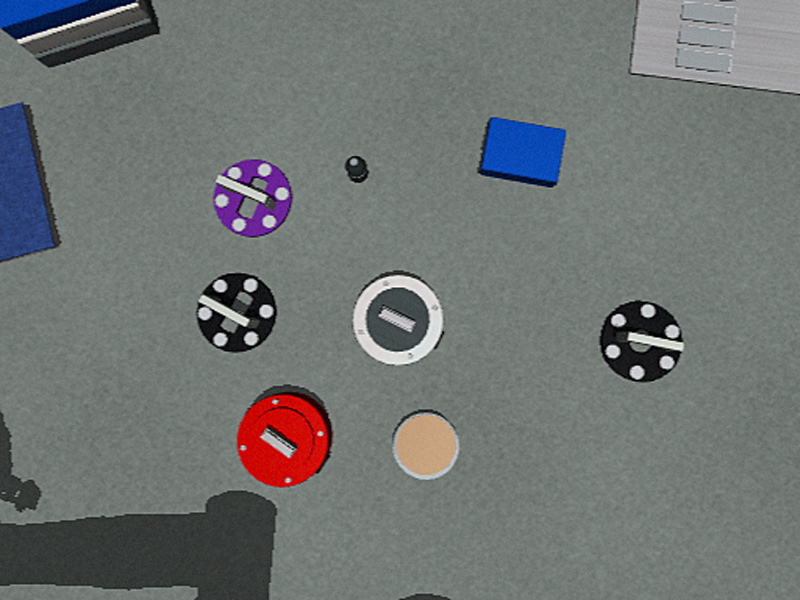

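View pics/side0b.png

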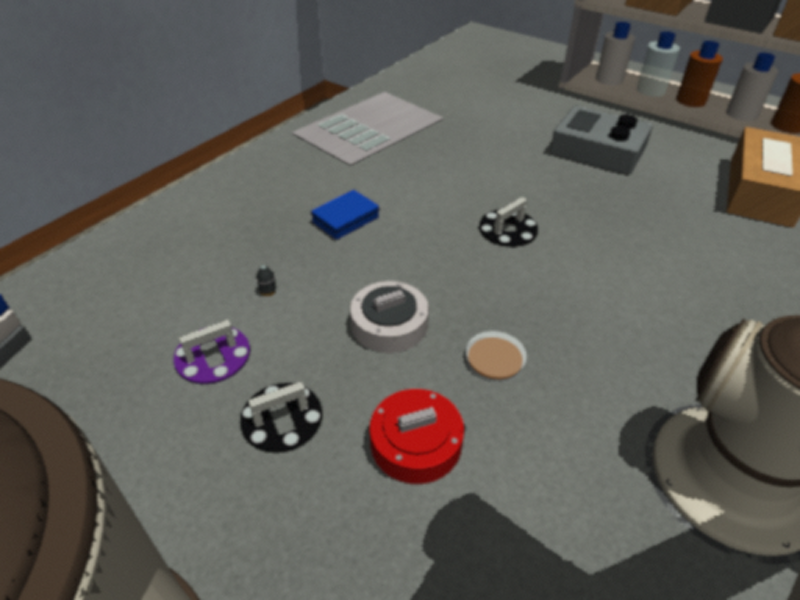

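The top view (800x600 picture) shows the black slotted wheel at about (236,312), with its handle bar from (200,299) to (248,324). The white drive is at (398,318) with its blade at (396,318), and the round-hole wheel is at (642,341). The purple wheel and the red drive are the look-alikes. The side view agrees.

```bash
cat > m.py <<'E'
from h import *
def bars(im,c,r,z,name,thr):
    g=im.min(2).astype(np.uint8);m=((g>thr)*255).astype(np.uint8)
    k=np.zeros_like(m);cv2.circle(k,c,r,255,-1);m&=k
    out=[]
    for q in cv2.findContours(m,cv2.RETR_EXTERNAL,cv2.CHAIN_APPROX_NONE)[0]:
        if len(q)<8: continue
        (x,y),(w,h),_=cv2.minAreaRect(q); 
        b=cv2.boxPoints(((x,y),(w,h),_))
        P=np.array([ray(name,p,z)[:2] for p in b]);e1=P[1]-P[0];e2=P[2]-P[1]
        L,S=(e1,e2) if np.linalg.norm(e1)>np.linalg.norm(e2) else (e2,e1)
        out.append((np.round(P.mean(0),1).tolist(),round(np.linalg.norm(L),1),round(np.linalg.norm(S),1),round(np.degrees(np.arctan2(L[1],L[0]))%180,1),(round(x),round(y))))
    return out
E
python3 - <<'E'
from m import *
a=cv2.imread("pics/t0.png")[:,:,::-1]
for t in(190,215):print("handle",t,*bars(a,(151,200),27,54,"top",t),sep="\n")
for t in(120,150):print("blade",t,*bars(a,(254,203),17,63,"top",t),sep="\n")
# white ring of housing & black disc
def disc(m,z):
    q=max(cv2.findContours(m,cv2.RETR_EXTERNAL,cv2.CHAIN_APPROX_NONE)[0],key=cv2.contourArea)
    P=np.array([ray("top",p[0],z)[:2] for p in q],np.float32);return cv2.minEnclosingCircle(P)
k=np.zeros(a.shape[:2],np.uint8);cv2.circle(k,(151,200),30,255,-1)
print("disc",disc(((a.max(2)<60)*255).astype(np.uint8)&k,8))
k[:]=0;cv2.circle(k,(254,203),34,255,-1)
print("housing",disc(((a.min(2)>165)*255).astype(np.uint8)&k,40))
from scipy.spatial.transform import Rotation as R
print(R.from_quat(read_state()["ee_rot"]).as_matrix().round(3))
for n,c,z in(("t0",(0,0),0),):
    cr=a[150:250,110:310];cv2.imwrite("pics/crop0.png",cv2.resize(cr[:,:,::-1],(800,400),interpolation=cv2.INTER_CUBIC))
E
```

```text
handle
190
([483.2, 232.7], np.float64(14.1), np.float64(12.2), np.float64(0.5), (160, 216))
([483.2, 271.8], np.float64(14.1), np.float64(13.0), np.float64(134.8), (141, 217))
([517.3, 292.1], np.float64(12.3), np.float64(12.2), np.float64(89.3), (131, 200))
([519.3, 212.7], np.float64(14.2), np.float64(12.2), np.float64(0.4), (170, 198))
([520.6, 268.4], np.float64(69.0), np.float64(9.5), np.float64(61.2), (143, 198))
([552.1, 233.4], np.float64(14.3), np.float64(12.3), np.float64(0.5), (160, 182))
([552.7, 273.2], np.float64(14.7), np.float64(11.4), np.float64(45.0), (141, 183))
handle
215
blade
120
([505.7, 43.2], np.float64(46.4), np.float64(13.3), np.float64(62.7), (254, 204))
blade
150
([505.9, 42.6], np.float64(43.7), np.float64(12.5), np.float64(62.7), (254, 204))
disc ((520.9053344726562, 267.1099853515625), 55.405548095703125)
housing ((505.84698486328125, 43.10856246948242), 58.934391021728516)
[[ 0.94  -0.341 -0.001]
 [-0.341 -0.94  -0.002]
 [ 0.     0.002 -1.   ]]
```

View pics/crop0.png

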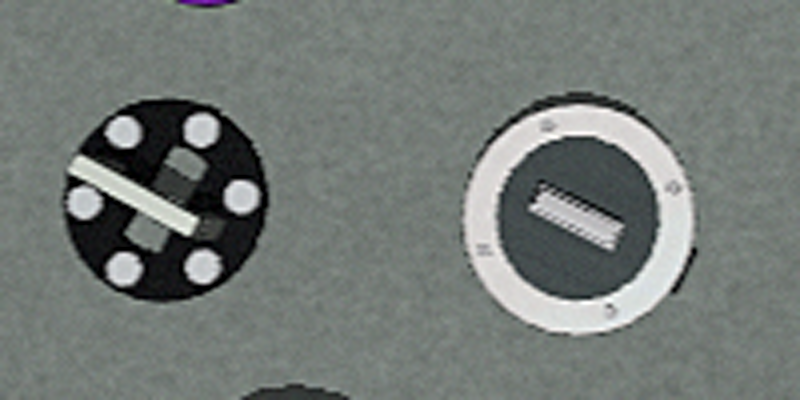

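>>> arm_command(steps=[0.0332, 0.0163, 0.008, 0, 0.0332, 0.0163, 0.008, 0, 0.0332, 0.0163, 0.008, 0, 0.0332, 0.0163, 0.008, 0, 0.0332, 0.0163, 0.008, 0, 0.0332, 0.0163, 0.008, 0, 0.0332, 0.0163, 0.008, 0, 0.0332, 0.0163, 0.008, 0, 0.0332, 0.0163, 0.008, 0, 0.0332, 0.0163, 0.008, 0, 0.0332, 0.0163, 0.008, 0, 0.0332, 0.0163, 0.008, 0], grip=0.06)

```text
clock: 1.6
position: [521.4, 266.8, 134.6]
ee_rot: [0.985, -0.173, -0.0, 0.0]
contact_force: [-0.1, 0.5, -0.6]
gripper_width: 59.8
grasp_force: 0.0
```

>>> arm_command(steps=[0, 0, 0, 0.1724, 0, 0, 0, 0.1724, 0, 0, 0, 0.1724, 0, 0, 0, 0.1724, 0, 0, 0, 0.1724, 0, 0, 0, 0.1724, 0, 0, 0, 0.1724, 0, 0, 0, 0.1724, 0, 0, 0, 0.1724, 0, 0, 0, 0.1724, 0, 0, 0, 0, 0, 0, 0, 0])

```text
clock: 3.1
position: [520.7, 267.8, 135.1]
ee_rot: [-0.511, 0.86, -0.0, -0.0]
contact_force: [0.8, 0.5, -1.9]
gripper_width: 60.2
grasp_force: 0.0
```

```bash
cat >> h.py <<'E'
from scipy.spatial.transform import Rotation as R
def need(xyz,ydir):
    s=read_state();M=R.from_quat(s["ee_rot"]).as_matrix()
    cur=np.degrees(np.arctan2(M[1,1],M[0,1]));d=(ydir-cur+180)%360-180
    print("clock",round(s["clock"],2),"pos",np.round(s["position"],1),"tooly",round(cur,1),"tilt",np.round(M[:2,2],3),"F",np.round(s["contact_force"],1),"w",round(s["gripper_width"],1),"g",s["grasp_force"],"j",np.round(s["joints"],2))
    print("shift tool mm",np.round(M.T@(np.array(xyz)-s["position"]),1),"roll",round(-np.radians(d),4))
E
python3 - <<'E'
from h import *
need((520.7,267.7,26),151.2)
E
```

```text
clock 3.1 pos [520.7 267.8 135.1] tooly 151.4 tilt [-0. -0.] F [ 0.8  0.5 -1.9] w 60.2 g 0.0 j [ 0.75  0.4  -0.22 -0.   -0.94 -1.25]
shift tool mm [ 1.000e-01 -1.000e-01  1.091e+02] roll 0.0041
```

>>> arm_command(steps=[0, 0, 0.02, 0, 0, 0, 0.02, 0, 0, 0, 0.02, 0, 0, 0, 0.016, 0, 0, 0, 0.012, 0, 0, 0, 0.01, 0, 0, 0, 0.01, 0, 0, 0, 0, 0, 0, 0, 0, 0])

```text
clock: 4.22
position: [521.2, 268.1, 27.6]
ee_rot: [-0.51, 0.86, 0.0, 0.0]
contact_force: [0.1, 0.0, 0.5]
gripper_width: 60.3
grasp_force: 0.0
```

>>> arm_command(steps=[0, 0, 0, 0, 0, 0, 0, 0, 0, 0, 0, 0, 0, 0, 0, 0, 0, 0, 0, 0, 0, 0, 0, 0], grip=0.0)

```text
clock: 4.97
position: [521.1, 268.1, 27.8]
ee_rot: [-0.51, 0.86, -0.0, 0.0]
contact_force: [-1.0, -0.5, 4.0]
gripper_width: 10.9
grasp_force: 60.3
```

Run:
```python
from h import *
need((520.7,267.7,26),151.2)
```

```text
clock 4.97 pos [521.1 268.1  27.8] tooly 151.3 tilt [0.001 0.   ] F [-1.  -0.5  4. ] w 10.9 g 60.275039076805115 j [ 0.75  0.54 -0.33  0.   -0.71 -1.25]
shift tool mm [0.5 0.2 1.8] roll 0.0019
```

>>> arm_command(steps=[0, 0, -0.006, 0, 0, 0, -0.015, 0, 0, 0, -0.02, 0, 0, 0, -0.02, 0, 0, 0, -0.02, 0, 0, 0, -0.006, 0, 0, 0, 0, -0.1, 0, 0, 0, -0.15, 0, 0, 0, -0.15, 0, 0, 0, -0.15, 0, 0, 0, -0.15, 0, 0, 0, -0.15, 0, 0, 0, -0.15, 0, 0, 0, -0.15, 0, 0, 0, -0.15, 0, 0, 0, -0.15, 0, 0, 0, -0.147, 0, 0, 0, 0])

```text
clock: 7.22
position: [520.4, 267.6, 113.7]
ee_rot: [0.972, -0.236, -0.001, 0.001]
contact_force: [-0.3, 0.2, -2.1]
gripper_width: 10.9
grasp_force: 59.4
```

Run:
```python
from h import *
need((505.8,42.9,112),242.7)
```

```text
clock 7.22 pos [520.4 267.6 113.7] tooly -117.3 tilt [-0.001 -0.001] F [-0.3  0.2 -2.1] w 10.9 g 59.35977816581726 j [ 0.75  0.43 -0.25 -0.   -0.9   0.34]
shift tool mm [ 90.2 206.3   1.9] roll -0.0003
```

>>> arm_command(steps=[0.005, 0.0103, 0, 0, 0.009, 0.0206, 0, 0, 0.009, 0.0206, 0, 0, 0.009, 0.0206, 0, 0, 0.009, 0.0206, 0, 0, 0.009, 0.0206, 0, 0, 0.009, 0.0206, 0, 0, 0.009, 0.0206, 0, 0, 0.009, 0.0206, 0, 0, 0.009, 0.0206, 0, 0, 0.0042, 0.0106, 0, 0, 0, 0, 0, 0, 0, 0, 0, 0])

```text
clock: 8.85
position: [507.1, 43.6, 114.4]
ee_rot: [0.972, -0.235, 0.0, -0.0]
contact_force: [-0.1, 0.5, -3.3]
gripper_width: 10.9
grasp_force: 59.3
```

Run:
```python
from h import *
need((505.8,42.9,112),242.7)
a=snap("top","t1.png");b=snap("side","s1.png")
x=cv2.resize(a[140:270,180:340],(400,325),interpolation=3);y=cv2.resize(b[110:270,160:360],(400,325),interpolation=3)
cv2.imwrite("pics/c1.png",np.hstack([x,y])[:,:,::-1])
```

```text
clock 8.85 pos [507.1  43.6 114.4] tooly -117.2 tilt [0.001 0.   ] F [-0.1  0.5 -3.3] w 10.9 g 59.34853434562683 j [ 0.41  0.31 -0.43  0.   -0.82  0.69]
shift tool mm [-0.9  1.2  2.4] roll 0.0021
```

View pics/c1.png

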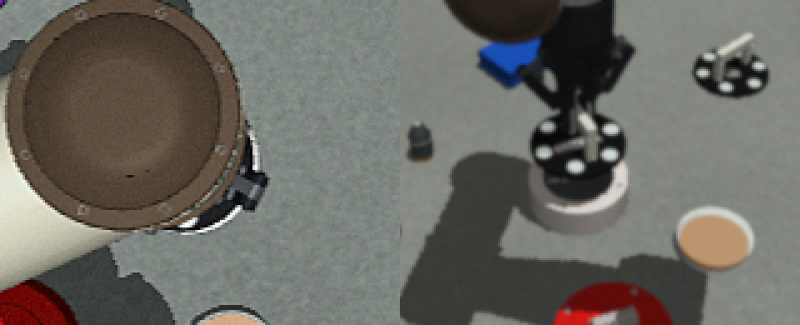

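The left half of the picture shows the top camera blocked by the arm. In the right half (side camera), the wheel hangs level over the white drive, with its handle at about (590,130) square to the blade. I'll lower it in stages.

>>> arm_command(steps=[-0.0009, 0.0012, 0.008, 0, 0, 0, 0.008, 0, 0, 0, 0.004, 0, 0, 0, 0.003, 0, 0, 0, 0.003, 0, 0, 0, 0.002, 0, 0, 0, 0.002, 0, 0, 0, 0, 0])

```text
clock: 9.95
position: [505.3, 42.5, 84.2]
ee_rot: [0.972, -0.235, -0.0, 0.0]
contact_force: [-0.2, -0.5, -2.3]
gripper_width: 11.2
grasp_force: 59.3
```

>>> arm_command(steps=[0, 0, 0.003, 0, 0, 0, 0.003, 0, 0, 0, 0.002, 0, 0, 0, 0.002, 0, 0, 0, 0.001, 0, 0, 0, 0.001, 0, 0, 0, 0, 0])

```text
clock: 10.82
position: [505.5, 42.5, 72.7]
ee_rot: [0.972, -0.235, 0.0, 0.0]
contact_force: [-2.4, 0.6, 1.3]
gripper_width: 10.7
grasp_force: 60.0
```

Run:
```python
from h import *
need((505.8,42.9,72.8),242.7)
b=snap("side","s2.png")
cv2.imwrite("pics/c2.png",cv2.resize(b[130:250,200:340],(700,600),interpolation=3)[:,:,::-1])
```

```text
clock 10.82 pos [505.5  42.5  72.7] tooly -117.2 tilt [ 0. -0.] F [-2.4  0.6  1.3] w 10.7 g 59.99327838420868 j [ 0.4   0.37 -0.48  0.   -0.72  0.69]
shift tool mm [ 0.1 -0.5 -0.1] roll 0.0018
```

View pics/c2.png

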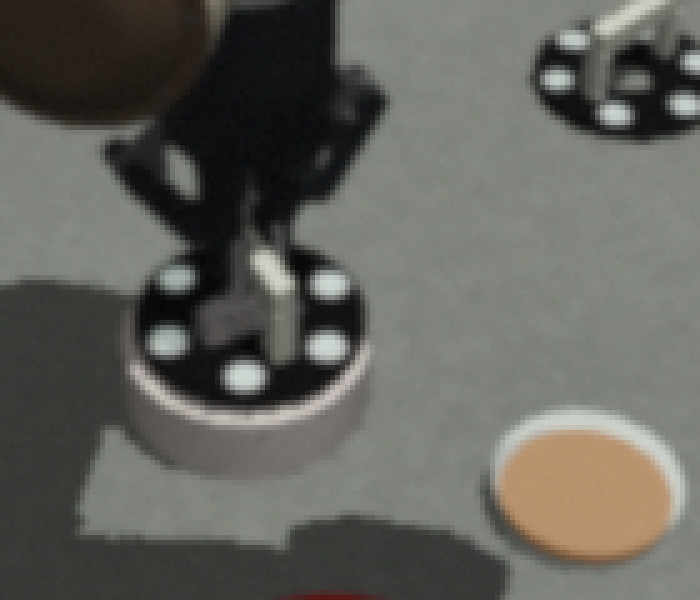

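The disc now lies on the flange around (250,330), and the blade shows through the slot at (225,320). I'll press down 1 mm more to confirm it is seated.

>>> arm_command(steps=[0, 0, 0.001, 0, 0, 0, 0, 0, 0, 0, 0, 0])

```text
clock: 11.25
position: [505.5, 42.5, 72.7]
ee_rot: [0.972, -0.235, 0.0, 0.0]
contact_force: [-3.9, 0.3, 8.3]
gripper_width: 11.0
grasp_force: 61.1
```

The extra 1 mm raised the force but not the position, so the wheel is firmly seated. Now release and retreat.

>>> arm_command(steps=[0, 0, -0.001, 0, 0, 0, 0, 0, 0, 0, 0, 0, 0, 0, 0, 0, 0, 0, 0, 0, 0, 0, 0, 0], grip=0.06)

```text
clock: 12.0
position: [505.4, 42.5, 72.2]
ee_rot: [0.972, -0.235, -0.0, 0.0]
contact_force: [0.4, -0.3, -0.5]
gripper_width: 59.8
grasp_force: 0.0
```

>>> arm_command(steps=[0, 0, -0.01, 0, 0, 0, -0.02, 0, 0, 0, -0.03, 0, 0, 0, -0.03, 0, 0, 0, -0.03, 0, 0.03, -0.03, -0.01, 0, 0.03, -0.03, 0, 0, 0.03, -0.03, 0, 0, 0.03, -0.03, 0, 0, 0.03, -0.03, 0, 0, 0.03, -0.03, 0, 0, 0.03, -0.03, 0, 0, 0, 0, 0, 0, 0, 0, 0, 0])

```text
clock: 13.75
position: [787.7, 133.1, 202.3]
ee_rot: [0.972, -0.235, -0.0, 0.0]
contact_force: [-0.5, -0.9, 0.1]
gripper_width: 59.8
grasp_force: 0.0
```

Run:
```python
from h import *
need((505.8,42.9,72.8),242.7)
a=snap("top","t3.png");b=snap("side","s3.png")
x=cv2.resize(a[140:270,180:340],(400,325),interpolation=3);y=cv2.resize(b[120:250,190:350],(400,325),interpolation=3)
cv2.imwrite("pics/c3.png",np.hstack([x,y])[:,:,::-1])
from m import bars
print(*[q for q in bars(a,(254,203),34,99,"top",190) if q[1]>40],sep="\n")
```

```text
clock 13.75 pos [787.7 133.1 202.3] tooly -117.2 tilt [-0.001 -0.   ] F [-0.5 -0.9  0.1] w 59.8 g 0.0 j [ 0.37  0.71  0.51  0.   -1.36  0.73]
shift tool mm [-209.4  209.   129.7] roll 0.0016
([503.7, 42.9], np.float64(69.2), np.float64(9.3), np.float64(152.9), (253, 204))
([510.2, 35.4], np.float64(107.5), np.float64(92.0), np.float64(56.2), (257, 201))
```

View pics/c3.png

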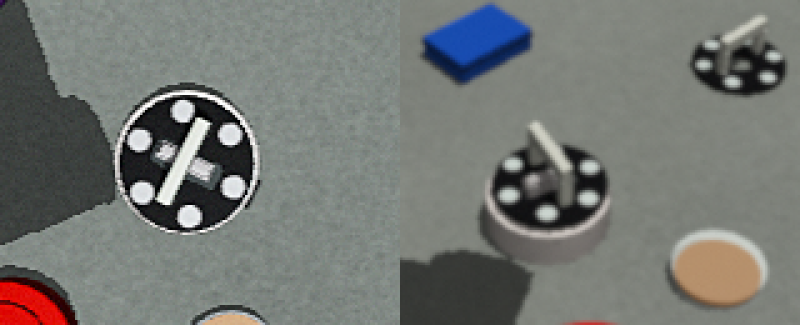

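The wheel lies flat and centred on the white drive (187,160 in the left view) with the blade through its slot. The arm is clear, and the round-hole wheel hasn't moved.

```bash
python3 -c "
from bench import *
print(job_done())"
```

```text
the job is handed in; nothing more can be done
None
```

The slotted wheel is seated flat on the white drive with the blade through its slot, released with the arm clear, and the job was handed in at about 14 s; the round-hole wheel was left where it lay.

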